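# Point out the proud peg, then press it home

## Task

One of the five wooden pegs in the plank was not driven home. With the gripper closed and the fingers pointing down, first point it out to your workmate: hold the fingertips 1 to 5 cm above the middle of the proud peg, touching nothing, for two full seconds. Then push it gently down with the closed fingertips until it is flush like the other four and draw well clear upward, without gripping or pulling up the peg or disturbing the loose tools.

Things in the scene. Friction and masses are not known exactly. Their poses are not given: they have to be found in the camera images.
- plank: wooden plank 330 x 85 x 40 mm, screwed flat to the bench; origin at the centre of its underside, x across the plank, y along it. Five round wooden pegs, 24 mm across, stand in holes in a row along its middle, 60 mm apart (at y = -120, -60, 0, 60 and 120 mm); four are home (1 mm above the plank's top face), one stands proud, in any of the five places
- proud_peg_top (a point): centre of the top face of the proud peg (24 mm across, upright); at the start it stands 26 to 31 mm above the plank's top face, which is 40 mm above the bench; it comes down with the peg
- proud_peg (a joint): how far the proud peg has been driven down, in m: starts at 0.003 to 0.008; 0.0335 is fully home (its stop), level with the plank to within 1 mm. It slides straight down against about 5 N of friction and stays where it is left
- hole_saw_2: brass-coloured round hole saw, 45 mm across and 66 mm tall, standing beside the plank on the near side; not to be disturbed; origin at the centre of its underside
- pencil: flat carpenter's pencil, 165 x 13 x 8 mm, lying along the near side of the plank; not to be disturbed; origin at the centre of its underside
- rule: folded rule, 212 x 15 x 18 mm, lying along the far side of the plank; not to be disturbed; origin at the centre of its underside
- screwdriver: screwdriver, 200 x 27 x 30 mm, lying at the right of the bench; not to be disturbed; origin at the centre of its underside

How it is judged:
By the outcome, as a careful person would: the job done as asked, in the order asked, and still so for the second after the job is handed in, with the robot touching nothing.
It also fails if it takes over 35 s, if anything falls off the work surface, if the arm or the gripper's body presses on something with over 40 N, if the wrist force passes 120 N, or if a joint passes its speed limit or range.

## Robot

A 6-joint arm with a two-finger parallel gripper is mounted at the origin on a cart in front of the work surface, level with it; the furniture and walls round the work are solid. World frame = base frame: x ahead of the robot, y to its left, z up, the work surface at z = 0. Lengths are in m, angles in rad, forces in N, time in s.
With the tool pointing down it reaches from about 0.3 to 0.775 m from the base axis. Payload 14.6 kg.
Tool frame: the origin (TCP) lies at the centre of the arm's flange, where the gripper is bolted on; the fingertips stand 199 mm ahead of it and the grasp point (between the pads) lies 180 mm ahead of it; z points along the fingers, y is the line along which they close (so a half turn about z gives the same grasp; the last joint's range is limited). The gripper opens to 94 mm and grips with 3 to 60 N. Pads are 16 mm wide; open, the fingers measure 119 mm over their backs; the gripper's body (75 mm by 177 mm) begins 78 mm behind the grasp point.
Start: joints at [-1.302, 0.3, 1.521, -0, 1.321, -0.067], TCP at [0.181, -0.519, 0.405] pointing down, gripper open.
Joint ranges: [-3.03, 3.03], [-0.79, 2.21], [0.23, 2.52], [-1.04, 4.18], [0, 3.07], [-2.55, 2.55]. Speed limits (rad/s): [2.22, 2.22, 2.57, 3.14, 3.14, 3.14].

## Interface

Orientations are given as [roll, pitch, yaw] about the fixed x, y, z axes, in that order (R = Rz(yaw) Ry(pitch) Rx(roll)).
In Python, from station import ctrl gives the robot as it stands. The module is installed in compiled form; this text tells all that it offers.
- The arm moves only by the tool servo_tool, never from a script. Its argument "motion" is a list of rows, each a list of 5 numbers: the closure, from 0 (fully open) to 1 (shut), then the shift along the world's x, y, z in cm, then the turn about the world's z in degrees. A call has 1 to 20 rows; each row is the pose to reach, as a shift and turn from the pose commanded when the call began; what a row does not reach only later rows make up. A row lasts 1/8 s, in which the tool goes at most 62.5 mm and 10.7 degrees, less where a joint would pass 70% of its speed; a pose out of reach is approached as far as the arm can. A call with a gripper value outside its range is refused whole. The fingers move at their own pace and stop on an object; "squeeze" is the grip in N (left out, the last holds). Time passes only in rows, so rows that repeat a pose let the fingers close. It gives the time, the measured TCP pose, the force, the opening and the grip force at its end, in the units of the state.
- ctrl.get_obs(): the state, without advancing time (a new reading comes with each control period).
- ctrl.camera(name): name is "scene" or "top" or "wrist"; returns a dict with "image" (384x512x3 uint8, red, green, blue), "fx", "fy", "cx", "cy" (pixels), "dist" ([k1, k2, p1, p2, k3] as OpenCV has them; the pictures are not rectified), "camera_from_world" (4x4, takes a point from world to camera coordinates); the wrist camera has in their place "hand_eye" (4x4, takes a point from camera to tool coordinates, whose origin is the TCP and whose axes are the flange's). Camera axes: x right, y up, looking along -z (the intrinsics and any distortion apply to the point x, -y, -z); pixel columns grow to the right and rows downward; lengths in m; the calibration is good to about 2 mm. A picture is of the moment at which its call begins: read the wrist's pose just before it. There is no depth.
- ctrl.hand_in(): hands the job in; it is judged then, once.
The state is a dict: "time_s": time; "qpos": joint angles; "joint_vel": joint speeds; "tau": joint torques, N m; "ee_pos": TCP position; "eef_rot": TCP orientation; "force": force on the tool from outside, world axes, zero at the start; "moment": the same for the moment, N m; "grip_width": finger opening in m; "grip_force": force on a finger pad.
Only numpy, scipy, OpenCV 4.12 (cv2) and the standard library are available. Lean on these libraries where they do the work, as an engineer would, in place of code of your own. Each camera call takes 0.05 s, during which the arm holds its last target. There are 200 camera calls.

## Working session

There is one attempt and no reset: what is moved stays moved. The work goes in short steps, Python scripts to look and compute and a tool call to move; the robot and the scene stay as the last step left them, time stands still between calls to the robot, and variables do not carry over. Pictures are saved under pics/ and viewed, at most 10 in all, crops included, and the job is handed in when it is done.

Besides the shell and the picture viewer there is one more tool, called after "Call:" as name(argument=value, ...) on one line, values as JSON. servo_tool: Moves the arm, as the interface text tells. Its arguments: {"type":"object","properties":{"motion":{"type":"array","items":{"type":"array","items":{"type":"number"}}},"squeeze":{"type":"number"}},"required":["motion"]}

```bash
mkdir -p pics
cat > h.py <<'E'
import numpy as np, cv2
from station import ctrl
def ray(c,u,v,T=None):
    """T: world_from_camera override"""
    K=np.array([[c["fx"],0,c["cx"]],[0,c["fy"],c["cy"]],[0,0,1]])
    p=cv2.undistortPoints(np.array([[[u,v]]],float),K,np.array(c["dist"],float))[0,0]
    T=np.linalg.inv(c["camera_from_world"]) if T is None else T
    d=T[:3,:3]@np.array([p[0],-p[1],-1]); return T[:3,3],d
def onplane(c,u,v,z,T=None):
    o,d=ray(c,u,v,T); return o+d*(z-o[2])/d[2]
def proj(c,P):
    T=np.array(c["camera_from_world"]); q=T[:3,:3]@np.array(P)+T[:3,3]
    K=np.array([[c["fx"],0,c["cx"]],[0,c["fy"],c["cy"]],[0,0,1]])
    return cv2.projectPoints(np.array([[q[0],-q[1],-q[2]]]),np.zeros(3),np.zeros(3),K,np.array(c["dist"],float))[0][0,0]
def save(c,n): cv2.imwrite(n,cv2.cvtColor(c["image"],cv2.COLOR_RGB2BGR))
E
python3 - <<'E'
from h import *
for n in("top","scene"):
    c=ctrl.camera(n);save(c,f"pics/{n}0.png")
    print(n,np.linalg.inv(c["camera_from_world"])[:3,3],c["fx"])
o=ctrl.get_obs();print(o["time_s"],o["ee_pos"],o["eef_rot"],o["grip_width"],o["force"])
E
```

```text
top [ 0.36920281 -0.06816424  1.05431712] 368.72197939636646
scene [0.20720958 0.47783555 0.6620293 ] 358.47444994598004
0.1 [ 0.18121466 -0.51926996  0.40413051] [-3.14055535e+00 -7.06835716e-05  3.35760379e-01] 0.09413228455732121 [-0.75700181  0.31812544 -0.60805007]
```

View pics/top0.png

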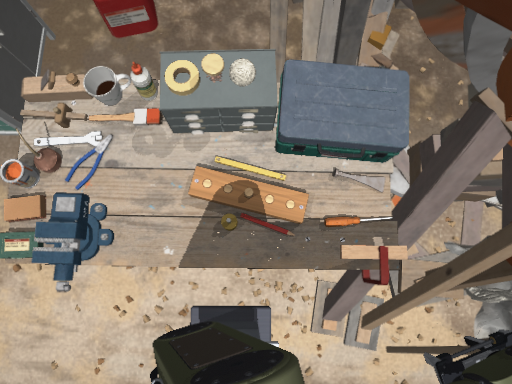

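View pics/scene0.png

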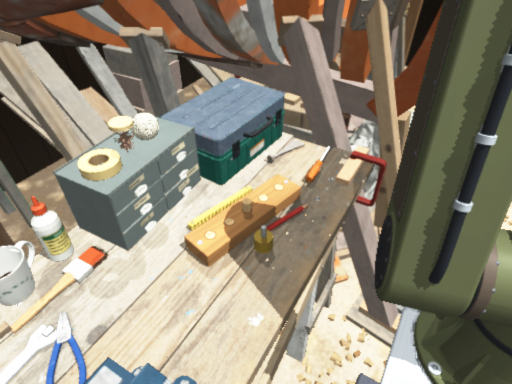

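The top view shows the plank from about (193,183) to (305,207), with pegs along it. In the scene view a peg stands proud near (247,206). I'll zoom in on both.

Run:
```python
import cv2,numpy as np
a=cv2.imread("pics/top0.png")[145:245,180:320];b=cv2.imread("pics/scene0.png")[165:275,175:315]
g=lambda i:cv2.resize(np.clip((i/255.)**.6*255,0,255).astype('uint8'),(int(i.shape[1]*5),300*i.shape[0]//100),interpolation=cv2.INTER_CUBIC)
f=lambda i:cv2.resize((((i/255.)**.6)*255).astype('uint8'),None,fx=2.8,fy=2.8,interpolation=cv2.INTER_CUBIC)
f2=[f(a),f(b)]
cv2.imwrite("pics/z.png",np.vstack(f2))
```

```text
(no output)
```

View pics/z.png

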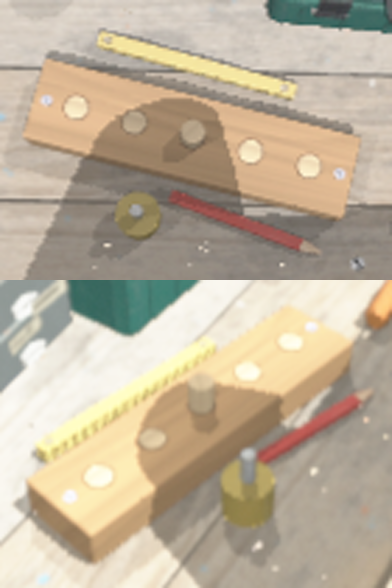

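The zoom shows the middle (third) peg is proud, with its top at about (248.6,192.1) in the top view and (246.8,200.7) in the scene view. The other four are flush.

Run:
```python
from h import *
t=ctrl.camera("top");s=ctrl.camera("scene")
T=lambda x,y:(180+x/2.8-.3,145+y/2.8-.3)
S=lambda x,y:(175+x/2.8-.3,165+(y-280)/2.8-.3)
pegs=[onplane(t,*T(*p),.041) for p in[(75,107),(133,122),(250,151),(308,166)]]
ps=[onplane(s,*S(*p),.041) for p in[(99,476),(152,438),(247,372),(290,341)]]
for p,q in zip(pegs,ps):print("peg",p[:2].round(4),q[:2].round(4))
m=np.mean(pegs,0);m2=np.mean(ps,0);print("mid from 4",m,m2,"yaw",np.degrees(np.arctan2(*(pegs[3]-pegs[0])[[1,0]])),np.linalg.norm(pegs[3]-pegs[0]))
o1,d1=ray(t,*T(192,131));o2,d2=ray(s,*S(201,380))
k=np.linalg.lstsq(np.c_[d1,-d2],o2-o1,rcond=None)[0];print("proud",o1+k[0]*d1,o2+k[1]*d2, onplane(t,*T(192,131),.0685))
print("saw",onplane(t,*T(137,213),.06)[:2])
print("drawers front bottom",onplane(t,175,132,0)[:2],onplane(t,276,126,0)[:2],"box",onplane(t,280,148,0)[:2],onplane(t,390,160,0)[:2],'box top',onplane(t,280,148,.17)[:2])
```

```text
peg [0.5838 0.0493] [0.5837 0.048 ]
peg [ 0.5696 -0.0092] [ 0.5707 -0.0108]
peg [ 0.5424 -0.1264] [ 0.5431 -0.1267]
peg [ 0.5284 -0.1844] [ 0.53   -0.1865]
mid from 4 [ 0.55604192 -0.06768009  0.041     ] [ 0.55689458 -0.06902065  0.041     ] yaw -103.33672661590606 0.24012272020131997
proud [ 0.5559961  -0.06825572  0.07048381] [ 0.55632724 -0.06811207  0.07054667] [ 0.55637275 -0.06825591  0.0685    ]
saw [ 0.47641345 -0.01668205]
drawers front bottom [0.74623383 0.15428961] [ 0.77212974 -0.14812091] box [ 0.70322799 -0.16038383] [ 0.67403452 -0.49209993] box top [ 0.64936916 -0.14551418]
```

Call:
servo_tool(motion=[[1, 2, 2.4, 0, -2], [1, 4.5, 5.4, 0, -4], [1, 7.5, 9, 0, -6], [1, 10.5, 12.6, 0, -8], [1, 13.5, 16.2, 0, -10], [1, 16.5, 19.8, 0, -13], [1, 19.5, 23.4, 0, -16], [1, 22.5, 27, 0, -19], [1, 25.5, 30.6, 0, -21], [1, 28.5, 34.2, 0, -23], [1, 31.5, 37.8, 0, -25], [1, 34, 40.9, 0, -27], [1, 36, 43.3, 0, -29], [1, 37, 44.5, 0, -30], [1, 37.5, 45.1, 0, -30], [1, 37.5, 45.1, -1, -30], [1, 37.5, 45.1, -2, -30], [1, 37.5, 45.1, -2, -30]])

```text
time_s: 2.45
ee_pos: [0.5559, -0.0687, 0.3835]
eef_rot: [3.142, 0.002, -0.188]
force: [-0.8, 0.7, 1.1]
grip_width: 0.0006
grip_force: 0.0
```

Run:
```python
from h import *
from scipy.spatial.transform import Rotation as R
o=ctrl.get_obs();w=ctrl.camera("wrist");s=ctrl.camera("scene")
T=np.eye(4);T[:3,:3]=R.from_euler("xyz",o["eef_rot"]).as_matrix();T[:3,3]=o["ee_pos"];T=T@np.array(w["hand_eye"])
w["camera_from_world"]=np.linalg.inv(T)
print("pred peg px",proj(w,[.5562,-.0684,.0705]),"tip px",proj(w,[.5559,-.0687,.3835-.199]))
np.save("wT.npy",T)
a=w["image"];b=s["image"][100:292,120:376]
im=np.hstack([a,cv2.resize(b,(288,216)).repeat(1,0) if 0 else np.vstack([cv2.resize(b,(288,216)),np.zeros((168,288,3),np.uint8)])])
save({"image":im},"pics/w1.png")
import pickle;pickle.dump(w,open("w.pkl","wb"))
```

```text
pred peg px [253.1636156  192.83716681] tip px [253.19829957 246.09209779]
```

View pics/w1.png

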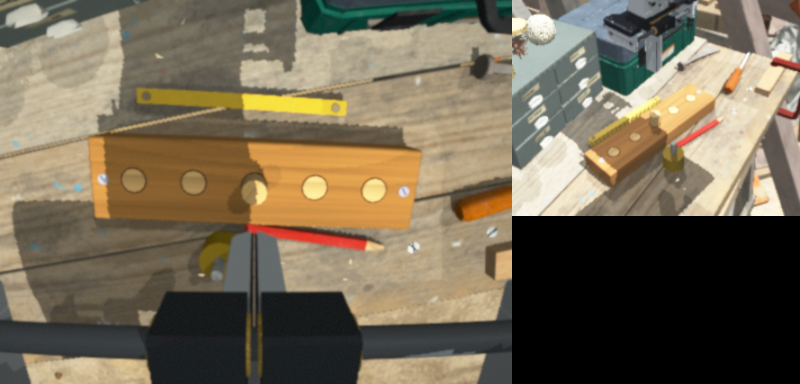

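The wrist view puts the proud peg at about (254.5,190), against a predicted (253,193), so it agrees within 3 mm. I'll go down to the hover, adding 1 mm in x.

Call:
servo_tool(motion=[[1, 0, 0, -0.6, 0], [1, 0.05, 0, -1.6, 0], [1, 0.1, 0, -2.8, 0], [1, 0.1, 0, -4, 0], [1, 0.1, 0, -5.2, 0], [1, 0.1, 0, -6.4, 0], [1, 0.1, 0, -7.4, 0], [1, 0.1, 0, -8.1, 0], [1, 0.1, 0, -8.5, 0], [1, 0.1, 0, -8.6, 0], [1, 0.1, 0, -8.6, 0], [1, 0.1, 0, -8.6, 0]])

```text
time_s: 4.05
ee_pos: [0.5573, -0.0683, 0.2989]
eef_rot: [3.142, -0.001, -0.188]
force: [0.0, -0.3, 0.2]
grip_width: 0.0002
grip_force: 0.0
```

Run:
```python
from h import *
from scipy.spatial.transform import Rotation as R
o=ctrl.get_obs();w=ctrl.camera("wrist");s=ctrl.camera("scene")
T=np.eye(4);T[:3,:3]=R.from_euler("xyz",o["eef_rot"]).as_matrix();T[:3,3]=o["ee_pos"]
tip=(T@[0,0,.199,1])[:3];T=T@np.array(w["hand_eye"])
w["camera_from_world"]=np.linalg.inv(T)
print(o["time_s"],o["ee_pos"],tip,"wrist peg",proj(w,[.5562,-.0684,.0705]),"tip",proj(w,tip),"scene",proj(s,[.5562,-.0684,.0705]),proj(s,tip))
a=cv2.resize(w["image"][130:290,170:340],None,fx=2.3,fy=2.3,interpolation=2)
b=cv2.resize(s["image"][150:242,200:298],None,fx=4,fy=4,interpolation=2)
h=min(len(a),len(b));save({"image":np.hstack([a[:h],b[:h]])},"pics/w2.png")
```

```text
4.05 [ 0.55726533 -0.06829539  0.29893732] [ 0.55736614 -0.06831657  0.09993735] wrist peg [253.81444361 229.61905857] tip [253.23958224 246.63833532] scene [246.59241024 200.37847366] [246.00780368 191.14122563]
```

View pics/w2.png

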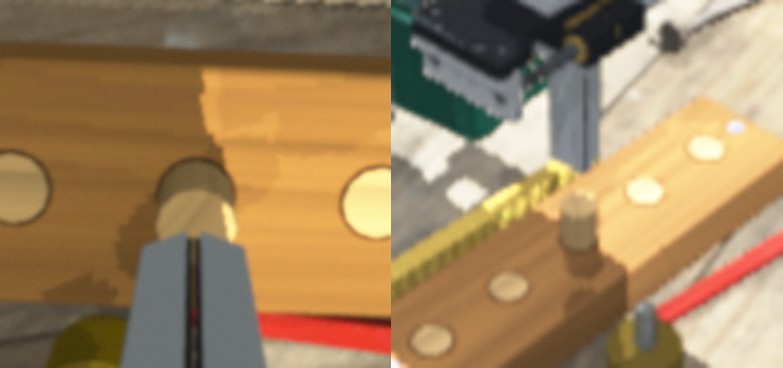

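In the wrist crop the lit disc at about (197,229) is the peg's top, and the dark part above it is the peg's side. The disc matches the prediction, and the fingertips are centred over it within 1–2 mm and about 29 mm above. I'll trim slightly and hold.

Call:
servo_tool(motion=[[1, -0.1, -0.1, 0, 0], [1, -0.1, -0.1, 0, 0], [1, -0.1, -0.1, 0, 0], [1, -0.1, -0.1, 0, 0], [1, -0.1, -0.1, 0, 0], [1, -0.1, -0.1, 0, 0], [1, -0.1, -0.1, 0, 0], [1, -0.1, -0.1, 0, 0], [1, -0.1, -0.1, 0, 0], [1, -0.1, -0.1, 0, 0], [1, -0.1, -0.1, 0, 0], [1, -0.1, -0.1, 0, 0], [1, -0.1, -0.1, 0, 0], [1, -0.1, -0.1, 0, 0], [1, -0.1, -0.1, 0, 0], [1, -0.1, -0.1, 0, 0], [1, -0.1, -0.1, 0, 0], [1, -0.1, -0.1, 0, 0], [1, -0.1, -0.1, 0, 0], [1, -0.1, -0.1, 0, 0]])

```text
time_s: 6.65
ee_pos: [0.5562, -0.0693, 0.2986]
eef_rot: [3.142, -0.0, -0.188]
force: [-0.5, 0.7, -0.9]
grip_width: 0.0003
grip_force: 0.0
```

Call:
servo_tool(motion=[[1, 0, 0, 0, 0], [1, 0, 0, -0.3, 0], [1, 0, 0, -0.8, 0], [1, 0, 0, -1.3, 0], [1, 0, 0, -1.7, 0], [1, 0, 0, -2.1, 0], [1, 0, 0, -2.4, 0], [1, 0, 0, -2.7, 0], [1, 0, 0, -3, 0], [1, 0, 0, -3.3, 0], [1, 0, 0, -3.6, 0], [1, 0, 0, -3.9, 0], [1, 0, 0, -4.2, 0], [1, 0, 0, -4.5, 0], [1, 0, 0, -4.8, 0], [1, 0, 0, -5.1, 0], [1, 0, 0, -5.3, 0], [1, 0, 0, -5.3, 0]])

```text
time_s: 8.9
ee_pos: [0.5562, -0.0693, 0.2453]
eef_rot: [-3.142, 0.0, -0.188]
force: [0.6, -0.3, 0.9]
grip_width: 0.0008
grip_force: 0.1
```

Call:
servo_tool(motion=[[1, 0, 0, -0.1, 0], [1, 0, 0, -0.2, 0], [1, 0, 0, -0.3, 0], [1, 0, 0, -0.4, 0], [1, 0, 0, -0.45, 0], [1, 0, 0, -0.5, 0]])

```text
time_s: 9.65
ee_pos: [0.5562, -0.0693, 0.2406]
eef_rot: [3.142, 0.0, -0.188]
force: [-3.0, 0.3, 3.7]
grip_width: 0.0
grip_force: 2.3
```

Call:
servo_tool(motion=[[1, 0, 0, -0.05, 0], [1, 0, 0, -0.1, 0], [1, 0, 0, -0.1, 0]])

```text
time_s: 10.02
ee_pos: [0.5562, -0.0693, 0.2399]
eef_rot: [-3.142, 0.0, -0.188]
force: [-4.2, 0.2, 9.3]
grip_width: 0.0002
grip_force: 4.2
```

Call:
servo_tool(motion=[[1, 0, 0, -0.05, 0], [1, 0, 0, -0.1, 0], [1, 0, 0, -0.1, 0]])

```text
time_s: 10.4
ee_pos: [0.5563, -0.0693, 0.2398]
eef_rot: [3.142, -0.0, -0.188]
force: [-8.9, 2.0, 19.7]
grip_width: 0.0003
grip_force: 9.4
```

The tool's z has stopped changing and the force has climbed to about 20 N, so the peg is on its stop. I'll draw clear.

Call:
servo_tool(motion=[[1, 0, 0, 0.2, 0], [1, 0, 0, 0.6, 0], [1, 0, 0, 1.5, 0], [1, 0, 0, 3, 0], [1, 0, 0, 5, 0], [1, 0, 0, 7.5, 0], [1, 0, 0, 10, 0], [1, 0, 0, 12.5, 0], [1, 0, 0, 14.5, 0], [1, 0, 0, 15.5, 0], [1, 0, 0, 16, 0], [1, 0, 0, 16, 0], [1, 0, 0, 16, 0]])

```text
time_s: 12.02
ee_pos: [0.5562, -0.0693, 0.398]
eef_rot: [-3.142, 0.001, -0.188]
force: [-0.6, -0.1, 0.3]
grip_width: 0.0004
grip_force: 0.0
```

Run:
```python
from h import *
w=ctrl.camera("wrist");s=ctrl.camera("scene")
b=cv2.resize(s["image"][150:262,180:310],None,fx=2.6,fy=2.6,interpolation=2)
a=cv2.resize(w["image"],(388,291));b=cv2.resize(b,(388,291));save({"image":np.hstack([a,b])},"pics/f.png")
```

```text
(no output)
```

View pics/f.png

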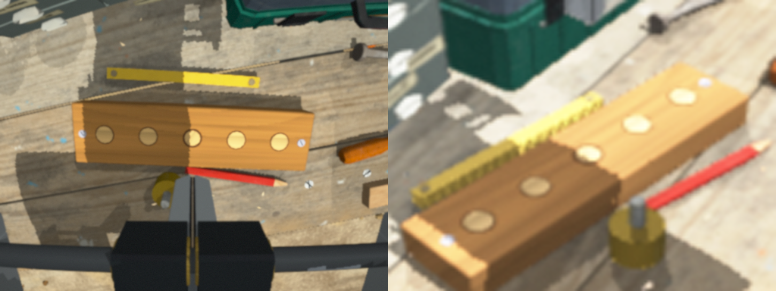

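All five pegs now look flush (the middle one at about (192,138) in the wrist view and (589,154) in the scene view), and the tools look undisturbed.

```bash
python3 -c "
from station import ctrl
print(ctrl.hand_in())"
```

```text
the job is handed in; nothing more can be done
None
```

The proud peg was the middle one: I held the closed fingertips about 3 cm above it for over 2 s, pushed it down to its stop (about 20 N at the end), drew clear upward and handed the job in; the final pictures show all five pegs flush and the tools undisturbed.

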